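# Clear the titration bench into its trays

## Robot

A 6-joint arm with a two-finger parallel gripper is mounted at the origin on the work surface. World frame = base frame: x ahead of the robot, y to its left, z up, the work surface at z = 0. Lengths are in m, angles in rad, forces in N, time in s.
With the tool pointing down it reaches from about 0.35 to 0.975 m from the base axis. Payload 7.1 kg.
Tool frame: the origin (TCP) lies on the front face of the gripper's body, between the roots of the fingers; the fingertips stand 80 mm ahead of it and the grasp point (between the pads) lies 61 mm ahead of it (tcp_to_tips is the distance from the TCP to the fingertips, in m); z points along the fingers, y is the line along which they close (so a half turn about z gives the same grasp; the last joint's range is limited). The gripper opens to 88 mm and grips with 3 to 60 N. Pads are 20 mm wide; open, the fingers measure 115 mm over their backs; the gripper's body (75 mm by 178 mm) begins 61 mm behind the grasp point.
Start: joints at [-1.302, 0.423, 1.63, -0, 1.089, -0.019], TCP at [0.177, -0.599, 0.303] pointing down, gripper open.
Joint ranges: [-3, 3], [-0.9, 2.11], [0.09, 2.58], [-1.31, 4.45], [0.11, 2.69], [-2.54, 2.54]. Speed limits (rad/s): [2.39, 2.39, 3.01, 3.14, 3.14, 3.14].

## Interface

Orientations are given as a rotation vector (axis times angle).
In Python, from cell import sense, snapshot, calibration, finish_job, tcp_to_tips gives the robot as it stands.
- The arm moves only by the tool creep_tool, called after "Emit:" by a JSON object that holds its "api" and its "payload". Schema: {"type":"object","properties":{"deltas":{"type":"array","items":{"type":"object","properties":{"d":{"type":"array","items":{"type":"number"},"minItems":3,"maxItems":3},"r":{"type":"array","items":{"type":"number"},"minItems":3,"maxItems":3},"aperture":{"type":"number"}},"additionalProperties":false,"required":["aperture"]},"minItems":1,"maxItems":20},"grip_force":{"type":"number"},"only":{"type":"string"},"quiet":{"type":"boolean"},"lines":{"type":"string"}},"required":["deltas"],"additionalProperties":false}. deltas is a list of rows, 1 to 20 of them, each an object with the fields d (a list: dx, dy, dz in parts of the range, where 1.0 means 800 mm), r (a list: a rotation vector rx, ry, rz in shares of 2 rad (1.0 is 2 rad)), aperture (the finger opening in m); a field left out counts as zero (the opening has to be given); each row is the pose to reach, as a shift and turn from the pose commanded when the call began, along the tool's axes at that moment; what a row does not reach only later rows make up. A row lasts 1/8 s, in which the tool goes at most 0.0625 m and 0.188 rad, less where a joint would pass 70% of its speed; a pose out of reach is approached as far as the arm can. The fingers move at their own pace and stop on an object; grip_force is the grip in N (left out, the last holds). Time passes only in rows, so rows that do not move let the fingers close. The tool returns the time, the measured TCP pose, the force, the opening and the grip force at its end. only (a regular expression) keeps the lines of the reply that match it, lines (a string "A,B") keeps lines A to B, and quiet returns only ok. No shift or turn number may pass 1 either way. Input that does not fit is refused with a message, and nothing moves.
- sense(): the state, without advancing time (a new reading comes with each control period).
- snapshot(name): name is "scene" or "top" or "wrist"; returns (picture, depth): 400x640x3 uint8, red, green, blue; 400x640 float32, m along the optical axis (not along the pixel's ray), 0 where there is no reading.
- calibration(name): a dict with "mtx" (3x3 intrinsics, pixels), "eye" and "orientation" of the camera in the world; the wrist camera has in their place "hand_eye" (4x4, takes a point from camera to tool coordinates, whose origin is the TCP and whose axes are the flange's). Camera axes: x right, y up, looking along -z (the intrinsics and any distortion apply to the point x, -y, -z); pixel columns grow to the right and rows downward; lengths in m; the calibration is good to about 2 mm. The wrist camera is an equidistant fisheye: a pixel r from the principal point sees the ray r / f radians off the axis. A picture is of the moment at which its call begins: read the wrist's pose just before it. calibration takes no time and is no camera call.
- finish_job(): hands the job in; it is judged then, once.
The state is a dict: "t": time; "joint_pos": joint angles; "joint_velocities": joint speeds; "tau": joint torques, N m; "eef_pos": TCP position; "ee_rot": TCP orientation; "force": force on the tool from outside, world axes, zero at the start; "moment": the same for the moment, N m; "opening": finger opening in m; "finger_force": force on a finger pad.
Only numpy, scipy, OpenCV 4.12 (cv2) and the standard library are available. Lean on these libraries where they do the work, as an engineer would, in place of code of your own. Each camera call takes 0.05 s, during which the arm holds its last target. There are 200 camera calls.

## Task

Clear up after the titration: stand both brown glass bottles upright in the blue tray, stand both white bottles upright in the yellow tray, and lay the red clamp flat in the grey tray, the same way up as it lies now, everything resting on the floor of its tray. Keep the bottles upright all the while, and leave the little flask and the beaker standing where they are.

Things in the scene. Friction and masses are not known exactly. Their poses are not given: they have to be found in the camera images.
- blue_tray: Blue plastic tray for the brown bottles: open, fixed to the bench, outer 145 x 75 x 22 mm high, walls and floor 4 mm thick. Origin: centre of its underside; x along its length, y along its width, z up. Trays differ only in colour; place and yaw vary. Two bottles fit side by side along its length, e.g. 35 mm either side of the centre.
- yellow_tray: Yellow plastic tray for the white bottles: open, fixed to the bench, outer 145 x 75 x 22 mm high, walls and floor 4 mm thick. Origin: centre of its underside; x along its length, y along its width, z up. Trays differ only in colour; place and yaw vary. Two bottles fit side by side along its length, e.g. 35 mm either side of the centre.
- grey_tray: Grey plastic tray for the clamp: open, fixed to the bench, outer 145 x 75 x 22 mm high, walls and floor 4 mm thick. Origin: centre of its underside; x along its length, y along its width, z up. Trays differ only in colour; place and yaw vary. The clamp fits with its length along the tray's length.
- brown_bottle_1: Small brown glass reagent bottle with a white cap and a paper label, 38 mm in diameter, straight-sided up to 54 mm, then a shoulder and a 27 mm cap, 74 mm high in all, about 90 g (varies). Stands upright on the bench. Origin: centre of its underside; z up; it is round, so its yaw does not matter.
- brown_bottle_2: Small brown glass reagent bottle with a white cap and a paper label, 38 mm in diameter, straight-sided up to 54 mm, then a shoulder and a 27 mm cap, 74 mm high in all, about 90 g (varies). Stands upright on the bench. Origin: centre of its underside; z up; it is round, so its yaw does not matter.
- white_bottle_1: Small white plastic reagent bottle with a blue cap and a paper label, 38 mm in diameter, straight-sided up to 54 mm, then a shoulder and a 27 mm cap, 74 mm high in all, about 90 g (varies). Stands upright on the bench. Origin: centre of its underside; z up; it is round, so its yaw does not matter.
- white_bottle_2: Small white plastic reagent bottle with a blue cap and a paper label, 38 mm in diameter, straight-sided up to 54 mm, then a shoulder and a 27 mm cap, 74 mm high in all, about 90 g (varies). Stands upright on the bench. Origin: centre of its underside; z up; it is round, so its yaw does not matter.
- clamp: Red boss-head clamp, a painted metal block 40 x 30 x 34 mm (x, y, z) with a steel thumbscrew sticking out 14 mm at each end along x (68 mm over all), about 150 g (varies). Lies flat on the bench at any yaw; grip it across its 30 mm width (y), near the top. Origin: centre of its underside; z up.
- flask: Small greenish glass conical flask, loose and empty, 50 mm across the foot, 28 mm at the mouth, 80 mm high, 60 g; stands among the bottles and is to be left alone. Origin: centre of its underside; z up.
- beaker: Small clear beaker, loose and empty, 44 mm across the rim, 58 mm high, 50 g; stands among the bottles and is to be left alone. Origin: centre of its underside; z up.
Things that resemble listed ones, but are neither listed nor needed, are in the scene too. What is shaped like the brown_bottle_2 but orange or purple is not meant.

How it is judged:
At the end, for the whole second after the job is handed in: Brown bottles in the blue tray, white in the yellow, clamp in the grey: each inside the walls, on the tray floor (underside under 10 mm above the bench), upright or flat within 7 degrees, at rest. Flask and beaker upright, within 30 mm of where they began (x of brown_bottle_1 in the frame of blue_tray between -0.055 and 0.055 m and y of brown_bottle_1 in the frame of blue_tray between -0.022 and 0.022 m and z of brown_bottle_1 in the frame of blue_tray between 0 and 0.01 m and angle between each of brown_bottle_1, brown_bottle_2, white_bottle_1, white_bottle_2, clamp, flask, beaker's own z axis and vertical below 0.12 rad and linear speed of each of brown_bottle_1, brown_bottle_2, white_bottle_1, white_bottle_2, clamp, flask, beaker below 0.02 m/s and x of brown_bottle_2 in the frame of blue_tray between -0.055 and 0.055 m and y of brown_bottle_2 in the frame of blue_tray between -0.022 and 0.022 m and z of brown_bottle_2 in the frame of blue_tray between 0 and 0.01 m and x of white_bottle_1 in the frame of yellow_tray between -0.055 and 0.055 m and y of white_bottle_1 in the frame of yellow_tray between -0.022 and 0.022 m and z of white_bottle_1 in the frame of yellow_tray between 0 and 0.01 m and x of white_bottle_2 in the frame of yellow_tray between -0.055 and 0.055 m and y of white_bottle_2 in the frame of yellow_tray between -0.022 and 0.022 m and z of white_bottle_2 in the frame of yellow_tray between 0 and 0.01 m and x of clamp in the frame of grey_tray between -0.045 and 0.045 m and y of clamp in the frame of grey_tray between -0.025 and 0.025 m and z of clamp in the frame of grey_tray between 0 and 0.01 m and distance of each of flask, beaker from where it was at the start of the episode below 0.03 m); the robot touches nothing.
It fails at once if a bottle is tipped more than about 35 degrees (angle between any of brown_bottle_1, brown_bottle_2, white_bottle_1, white_bottle_2's own z axis and vertical above 0.6 rad).
It fails at once if the flask or the beaker is knocked more than 30 mm from its place or tipped more than about 35 degrees (distance of any of flask, beaker from where it was at the start of the episode above 0.03 m or angle between any of flask, beaker's own z axis and vertical above 0.6 rad).
It also fails if it takes over 120 s, if anything falls off the work surface, if the arm or the gripper's body presses on something with over 40 N, if the wrist force passes 120 N, or if a joint passes its speed limit or range.

## Working session

There is one attempt and no reset: what is moved stays moved. The work goes in short steps, Python scripts to look and compute and a tool call to move; the robot and the scene stay as the last step left them, time stands still between calls to the robot, and variables do not carry over. Pictures are saved under pics/ and viewed, at most 14 in all, crops included, and the job is handed in when it is done.

```bash
mkdir -p pics; ls; python3 - <<'E'
from cell import *
import cv2,numpy as np
np.set_printoptions(precision=4,suppress=True)
for n in ["scene","top"]:
    p,d=snapshot(n); cv2.imwrite(f"pics/{n}0.png",p[:,:,::-1]); np.savez(f"{n}0.npz",p=p,d=d)
    c=calibration(n); print(n,c, d.min(),d.max())
print(calibration("wrist"),tcp_to_tips)
print(sense())
E
```

```text
pics
scene {'mtx': array([[420.0787,   0.    , 312.6315],
       [  0.    , 420.0787, 203.3642],
       [  0.    ,   0.    ,   1.    ]]), 'eye': array([ 0.9983, -0.3917,  0.8947]), 'orientation': array([0.5767, 0.2836, 0.8545])} 0.0 2.9200373
top {'mtx': array([[467.0953,   0.    , 310.8007],
       [  0.    , 467.0953, 192.1039],
       [  0.    ,   0.    ,   1.    ]]), 'eye': array([ 0.427 , -0.0138,  1.1774]), 'orientation': array([ 0.0592, -0.0534, -1.5944])} 0.0 1.7984979
{'mtx': array([[309.7069,   0.    , 318.4564],
       [  0.    , 309.7069, 198.2758],
       [  0.    ,   0.    ,   1.    ]]), 'hand_eye': array([[ 0.    ,  0.9668,  0.2554,  0.0674],
       [ 1.    , -0.    ,  0.0002,  0.0008],
       [ 0.0002,  0.2554, -0.9668, -0.0825],
       [ 0.    ,  0.    ,  0.    ,  1.    ]])} 0.08
{'t': 0.1, 'joint_pos': array([-1.302 ,  0.4238,  1.6306, -0.    ,  1.0886, -0.019 ]), 'joint_velocities': array([ 0.0008,  0.0001, -0.0039,  0.    ,  0.0006,  0.0014]), 'tau': array([ -0.0006, -54.5616, -27.4325,   0.0645,   0.0188,  -0.    ]), 'eef_pos': array([ 0.1773, -0.5989,  0.302 ]), 'ee_rot': array([-3.1077, -0.4504,  0.0003]), 'force': array([-0.6459,  0.3062, -0.1874]), 'moment': array([-0.0031, -0.0076,  0.0253]), 'finger_force': 0.0, 'opening': 0.08796185525943503}
```

View pics/top0.png

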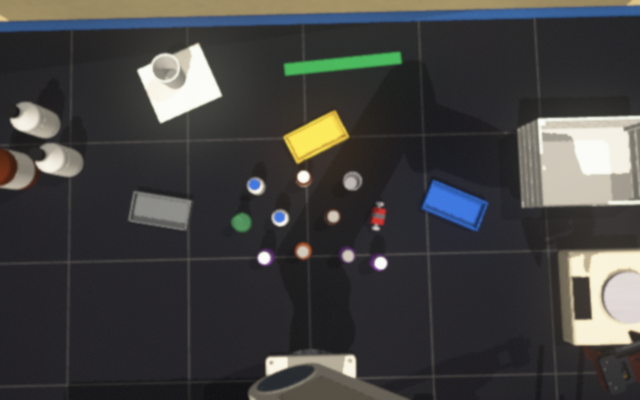

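View pics/scene0.png

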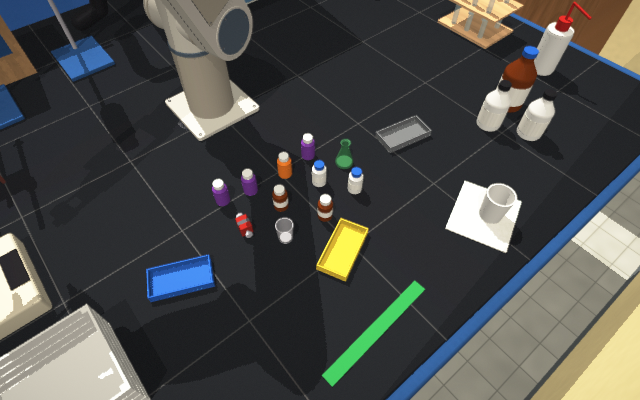

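Top view: candidates for brown bottles are (304,177) and (333,216), with an orange look-alike at (303,251) and purple ones at (265,258), (347,256) and (380,263). The white bottles with blue caps are at (256,186) and (280,217). Larger white jugs at the far left (35,120) and (60,160), and a big brown one at (12,168), are not meant. The clamp is at (378,216), the flask at (241,222) and the beaker at (352,181). The blue tray is at (455,205), yellow at (316,137) and grey at (160,210). Next I check the choice in one close crop and measure.

```bash
cat > h.py <<'E'
import numpy as np,cv2
from scipy.spatial.transform import Rotation as R
from cell import sense,snapshot,calibration
np.set_printoptions(precision=4,suppress=True)
def rays(n,uv):
    c=calibration(n);uv=np.atleast_2d(uv).astype(float);K=c['mtx']
    v=np.c_[(uv[:,0]-K[0,2])/K[0,0],-(uv[:,1]-K[1,2])/K[1,1],-np.ones(len(uv))]
    return c['eye'],v@R.from_rotvec(c['orientation']).as_matrix().T
def plane(n,uv,z):
    o,v=rays(n,uv);return o+v*((z-o[2])/v[:,2])[:,None]
def cloud(n,d):
    vv,uu=np.mgrid[0:400,0:640];o,v=rays(n,np.c_[uu.ravel(),vv.ravel()])
    return (o+v*d.reshape(-1,1)).reshape(400,640,3)
def blobs(m,amin=15):
    k,l,s,c=cv2.connectedComponentsWithStats(m.astype(np.uint8))
    return [(l==i,s[i,4],c[i]) for i in range(1,k) if s[i,4]>=amin]
E
python3 - <<'E'
from h import *
for n in ["top","scene"]:
    f=np.load(n+"0.npz");p,d=f['p'],f['d'];X=cloud(n,d)
    reg=(d>0)&(X[...,0]>.15)&(X[...,0]<.75)&(abs(X[...,1])<.5)
    print(n,"bench z",np.median(X[...,2][reg]))
    for m,a,c in blobs(reg&(X[...,2]>.062)&(X[...,2]<.1),8):
        print("cap px",c,a,"depth xyz",np.median(X[m],0),"ray@.074",plane(n,c,.074)[0],"rgb",p[m].mean(0))
    hsv=cv2.cvtColor(p,cv2.COLOR_RGB2HSV);H,S,V=hsv[...,0],hsv[...,1],hsv[...,2]
    for nm,mm in dict(blue=(H>100)&(H<125)&(S>150)&(V>80),yel=(H>18)&(H<35)&(S>150)&(V>100),grey=(S<40)&(V>60)&(V<190),red=((H<6)|(H>174))&(S>130)&(V>90)).items():
        for m,a,c in blobs(mm&reg,30):
            cs=cv2.findContours(m.astype(np.uint8),cv2.RETR_EXTERNAL,cv2.CHAIN_APPROX_NONE)[0][0][:,0]
            h=.022 if nm!='red' else .034
            W=plane(n,cs,h)[:,:2]
            r=cv2.minAreaRect((W*1000).astype(np.float32));b=cv2.boxPoints(r)
            e=max([b[1]-b[0],b[2]-b[1]],key=np.linalg.norm)
            print(nm,c.round(1),a,"ctr",np.array(r[0]),"size",np.array(r[1]),"long yaw deg",np.degrees(np.arctan2(e[1],e[0])))
p=np.load("top0.npz")['p'];cv2.imwrite("pics/crop.png",cv2.resize(p[155:280,225:405,::-1],None,fx=4.4,fy=4.4,interpolation=cv2.INTER_CUBIC))
E
```

```text
top bench z 0.0005749637466019308
cap px [302.7379 176.9709] 103 depth xyz [0.5423 0.0071 0.0738] ray@.074 [0.5424 0.0076 0.074 ] rgb [240.4951 238.4563 231.5243]
cap px [253.7212 184.8558] 104 depth xyz [0.5263 0.1238 0.0741] ray@.074 [0.5265 0.1243 0.074 ] rgb [ 99.2019 136.625  215.4519]
cap px [332.5146 216.6699] 103 depth xyz [ 0.446  -0.0613  0.0739] ray@.074 [ 0.4466 -0.0605  0.074 ] rgb [188.165  179.2039 165.2233]
cap px [279.0202 217.404 ] 99 depth xyz [0.4486 0.0658 0.074 ] ray@.074 [0.4479 0.0657 0.074 ] rgb [102.9596 141.5051 220.1616]
cap px [236.2297 222.    ] 74 depth xyz [0.4397 0.1685 0.0792] ray@.074 [0.4396 0.1669 0.074 ] rgb [ 78.1757 135.4595  88.5   ]
cap px [302.0583 251.6408] 103 depth xyz [0.3659 0.0133 0.0743] ray@.074 [0.3664 0.0132 0.074 ] rgb [199.1165 185.3301 169.3786]
cap px [347.2056 255.757 ] 107 depth xyz [ 0.3538 -0.0921  0.0739] ray@.074 [ 0.3543 -0.0924  0.074 ] rgb [189.215  180.8598 171.8598]
cap px [263.6262 257.6916] 107 depth xyz [0.354  0.1031 0.0742] ray@.074 [0.3544 0.1037 0.074 ] rgb [241.8505 240.6822 239.1682]
cap px [379.6239 262.844
[... 4368 characters left out ...]
[ 7.0321 58.5239] long yaw deg -3.262214
grey [284.1 227.7] 297 ctr [ 524.8853 -106.405 ] size [44.5776 75.4204] long yaw deg -37.629528
grey [242.8 221.1] 35 ctr [ 439.9211 -170.1226] size [30.0698  8.6763] long yaw deg 80.26254
grey [249.1 234.4] 33 ctr [ 481.261  -179.8557] size [15.6044 17.9392] long yaw deg -53.227295
grey [370.8 264.2] 33 ctr [727.6127  -7.8085] size [ 1.8077 53.3858] long yaw deg -0.1309434
grey [220.1 281.7] 40 ctr [ 543.6806 -301.0291] size [47.3719  4.3959] long yaw deg 0.046212096
red [240.7 217.8] 53 ctr [ 436.6989 -172.5742] size [30.9231 14.8013] long yaw deg 80.02455
red [245.  227.4] 123 ctr [ 468.1456 -179.1919] size [30.1975 33.7981] long yaw deg -12.345476
```

View pics/crop.png

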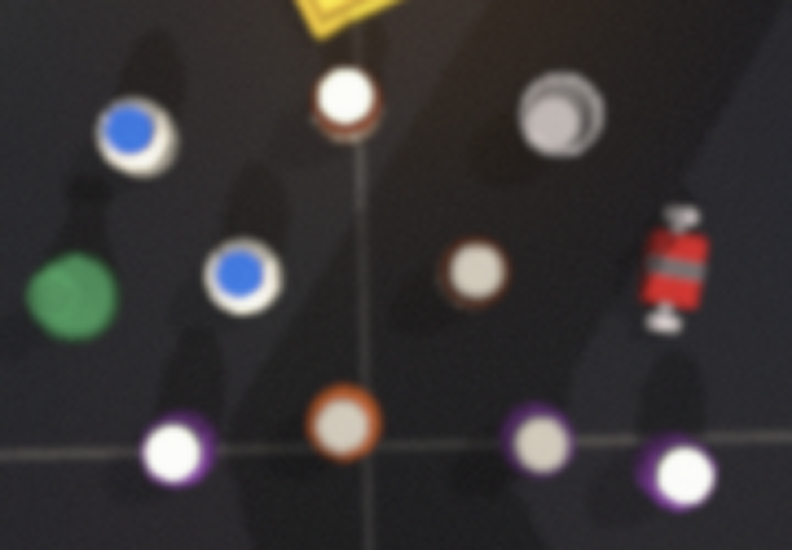

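The crop confirms the choice: the brown bottles are at crop (345,98) and (475,270), the white ones with blue caps at (130,130) and (240,272). The orange one at (345,425) and the purple ones along the bottom are decoys. The two fixed cameras disagree by about 6 mm, so I'll go above the group and refine with the wrist camera.

The manual's scale: shifts go in shares of 800 mm and turns go in shares of 2 rad. Converting my numbers, -0.5 m is -0.625, 0.4 m is 0.5, 0.288 rad is 0.144.

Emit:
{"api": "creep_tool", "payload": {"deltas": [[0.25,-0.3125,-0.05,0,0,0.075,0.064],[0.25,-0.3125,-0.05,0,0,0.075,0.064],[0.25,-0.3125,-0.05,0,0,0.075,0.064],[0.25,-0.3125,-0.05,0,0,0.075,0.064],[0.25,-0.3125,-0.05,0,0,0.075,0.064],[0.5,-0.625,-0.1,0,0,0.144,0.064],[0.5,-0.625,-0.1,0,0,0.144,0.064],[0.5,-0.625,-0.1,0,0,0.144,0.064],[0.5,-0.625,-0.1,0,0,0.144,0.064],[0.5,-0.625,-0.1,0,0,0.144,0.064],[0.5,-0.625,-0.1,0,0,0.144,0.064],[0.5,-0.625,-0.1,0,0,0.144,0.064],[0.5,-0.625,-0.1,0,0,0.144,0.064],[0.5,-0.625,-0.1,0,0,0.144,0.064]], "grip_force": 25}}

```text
refused: deltas[0]: [0.25, -0.3125, -0.05, 0, 0, 0.075, 0.064] is not of type 'object' (schema: type "object"). Nothing was moved.
```

Nothing moved. I misread the format; it is a list of objects, one for each row. Resending.

Emit:
{"api": "creep_tool", "payload": {"deltas": [{"d":[0.25,-0.3125,-0.05],"r":[0,0,0.075],"aperture":0.064},{"d":[0.25,-0.3125,-0.05],"r":[0,0,0.075],"aperture":0.064},{"d":[0.25,-0.3125,-0.05],"r":[0,0,0.075],"aperture":0.064},{"d":[0.25,-0.3125,-0.05],"r":[0,0,0.075],"aperture":0.064},{"d":[0.25,-0.3125,-0.05],"r":[0,0,0.075],"aperture":0.064},{"d":[0.5,-0.625,-0.1],"r":[0,0,0.144],"aperture":0.064},{"d":[0.5,-0.625,-0.1],"r":[0,0,0.144],"aperture":0.064},{"d":[0.5,-0.625,-0.1],"r":[0,0,0.144],"aperture":0.064},{"d":[0.5,-0.625,-0.1],"r":[0,0,0.144],"aperture":0.064},{"d":[0.5,-0.625,-0.1],"r":[0,0,0.144],"aperture":0.064},{"d":[0.5,-0.625,-0.1],"r":[0,0,0.144],"aperture":0.064},{"d":[0.5,-0.625,-0.1],"r":[0,0,0.144],"aperture":0.064},{"d":[0.5,-0.625,-0.1],"r":[0,0,0.144],"aperture":0.064},{"d":[0.5,-0.625,-0.1],"r":[0,0,0.144],"aperture":0.064}], "grip_force": 25}}

```text
t: 1.85
eef_pos: [0.4186, -0.0072, 0.3824]
ee_rot: [3.142, -0.003, -0.001]
force: [-0.7, 0.3, -0.1]
opening: 0.0643
finger_force: 0.0
```

```bash
cat >> h.py <<'E'
def wrist():
    s=sense();p,d=snapshot("wrist");c=calibration("wrist");K=c['mtx'];T=c['hand_eye']
    vv,uu=np.mgrid[0:400,0:640];x=(uu-K[0,2])/K[0,0];y=(vv-K[1,2])/K[1,1];r=np.hypot(x,y)+1e-9
    k=np.sin(r)/r;v=np.stack([x*k,-y*k,-np.cos(r)],-1)
    Rw=R.from_rotvec(s['ee_rot']).as_matrix();V=v@T[:3,:3].T@Rw.T;o=Rw@T[:3,3]+s['eef_pos']
    X=o+V*(d/np.maximum(np.cos(r),.05))[...,None]   # depth along axis
    return p,d,X,o,V,s
def wplane(o,V,z): return o+V*((z-o[2])/V[...,2])[...,None]
E
python3 - <<'E'
from h import *
p,d,X,o,V,s=wrist();print(s['eef_pos'],s['ee_rot'],s['joint_pos'])
cv2.imwrite("pics/w1.png",p[:,:,::-1]);np.savez("w1.npz",p=p,d=d,X=X,o=o,V=V)
reg=(d>0)&(X[...,0]>.15)&(X[...,0]<.8)&(abs(X[...,1])<.55)
print("bench",np.median(X[...,2][reg]))
P74=wplane(o,V,.074)
for m,a,c in blobs(reg&(X[...,2]>.066)&(X[...,2]<.082),15):
    print(c.round(),a,"depth",np.median(X[m],0),"ray",P74[m].mean(0),"rgb",p[m].mean(0).round())
E
```

```text
[ 0.4186 -0.0072  0.3824] [ 3.1415 -0.003  -0.001 ] [-0.0457  0.0075  1.971  -0.0001  1.1637  1.5271]
bench 0.0015518055201120262
[612. 105.] 650 depth [ 0.5545 -0.5413  0.0742] ray [ 0.5568 -0.5414  0.074 ] rgb [180. 173. 161.]
[307.  76.] 370 depth [0.54   0.0042 0.0742] ray [0.5403 0.0048 0.074 ] rgb [246. 242. 238.]
[218.  92.] 326 depth [0.5242 0.1205 0.0742] ray [0.5244 0.121  0.074 ] rgb [ 99. 173. 247.]
[262. 151.] 345 depth [0.4458 0.0632 0.0743] ray [0.4459 0.0633 0.074 ] rgb [ 74. 119. 213.]
[361. 151.] 344 depth [ 0.4451 -0.0629  0.0744] ray [ 0.4451 -0.0632  0.074 ] rgb [253. 253. 252.]
[190. 160.] 245 depth [0.4363 0.1658 0.0791] ray [0.4364 0.165  0.074 ] rgb [ 94. 163. 107.]
[304. 211.] 322 depth [0.3655 0.0106 0.0744] ray [0.3652 0.0104 0.074 ] rgb [252. 251. 249.]
[238. 220.] 298 depth [0.3528 0.1005 0.0744] ray [0.3528 0.1007 0.074 ] rgb [233. 228. 220.]
[382. 218.] 262 depth [ 0.3551 -0.0939  0.0744] ray [ 0.3547 -0.0943  0.074 ] rgb [248. 246. 246.]
[432. 231.] 279 depth [ 0.3348 -0.1692  0.0744] ray [ 0.3349 -0.1694  0.074 ] rgb [245. 243. 241.]
```

View pics/w1.png

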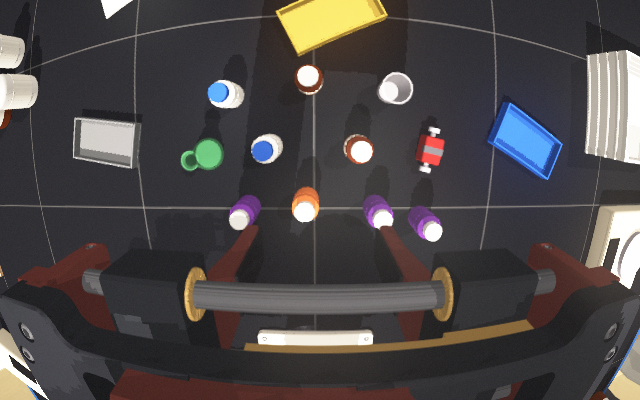

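The wrist view agrees with the top view to within 2 mm. The brown bottles are at (309,78) and (360,150), the white at (224,93) and (265,150), and the clamp at (430,150). Blue tray is at (525,140), yellow at (330,22), cut by the picture's top edge, and grey at (106,142). Next: trays and clamp from heights.

```bash
python3 - <<'E'
from h import *
f=np.load("w1.npz");t=np.load("top0.npz")
def rect(W):
    r=cv2.minAreaRect((W*1000).astype(np.float32));b=cv2.boxPoints(r);e=max([b[1]-b[0],b[2]-b[1]],key=np.linalg.norm)
    return np.array(r[0]).round(1),np.array(r[1]).round(1),"yaw %.1f"%(np.degrees(np.arctan2(e[1],e[0]))%180)
for n,X,d in [("wrist",f['X'],f['d']),("top",cloud("top",t['d']),t['d'])]:
    for nm,(x,y,a,b) in dict(blue=(.47,-.365,.018,.026),yel=(.65,-.027,.018,.026),grey=(.445,.364,.018,.026),clamp=(.447,-.174,.026,.042),beaker=(.53,-.11,.045,.066)).items():
        q=.1 if nm not in("clamp","beaker") else .04
        m=(d>0)&(np.hypot(X[...,0]-x,X[...,1]-y)<q)&(X[...,2]>a)&(X[...,2]<b)
        print(n,nm,m.sum(),*rect(X[m][:,:2]))
E
```

```text
wrist blue 576 [ 466.2 -366.8] [146.6  76.1] yaw 66.0
wrist yel 559 [645.6 -27.7] [ 75.6 145.9] yaw 115.6
wrist grey 545 [470.6 362.9] [146.7  76. ] yaw 79.2
wrist clamp 579 [ 444.2 -175.3] [32.4 67. ] yaw 165.8
wrist beaker 329 [ 529.4 -112.1] [42.8 41.9] yaw 37.7
top blue 289 [ 468.3 -364.9] [145.5  75.7] yaw 66.1
top yel 276 [648.2 -25.4] [ 75.2 145.3] yaw 115.4
top grey 284 [472.9 366.5] [146.6  75. ] yaw 79.4
top clamp 215 [ 447.  -172.8] [30.5 65.2] yaw 167.2
top beaker 88 [ 532.7 -109.2] [41.2 41.3] yaw 178.4
```

Scaled: 0.276 m is 0.345, 0.17 m is 0.2125.

Emit:
{"api": "creep_tool", "payload": {"deltas": [{"d":[0.0338,0.07,0.15],"aperture":0.064},{"d":[0.0338,0.07,0.15],"aperture":0.064},{"d":[0.0338,0.07,0.2125],"aperture":0.064},{"d":[0.0338,0.07,0.2625],"aperture":0.064},{"d":[0.0338,0.07,0.3],"aperture":0.064},{"d":[0.0338,0.07,0.325],"aperture":0.064},{"d":[0.0338,0.07,0.345],"aperture":0.064},{"d":[0.0338,0.07,0.345],"aperture":0.064},{"d":[0.0338,0.07,0.345],"aperture":0.03},{"d":[0.0338,0.07,0.345],"aperture":0.03},{"d":[0.0338,0.07,0.345],"aperture":0.03},{"d":[0.0338,0.07,0.345],"aperture":0.03}], "grip_force": 25}}

```text
t: 3.4
eef_pos: [0.4464, -0.0623, 0.1073]
ee_rot: [3.141, -0.0, 0.002]
force: [-0.7, -0.3, 6.9]
opening: 0.0375
finger_force: 25.0
```

Scaled: 0.272 m is 0.34, -0.12 m is -0.15.

Emit:
{"api": "creep_tool", "payload": {"deltas": [{"d":[0,0,-0.025],"aperture":0.03},{"d":[0,0,-0.075],"aperture":0.03},{"d":[0,0,-0.125],"aperture":0.03},{"d":[0,0.025,-0.1625],"aperture":0.03},{"d":[0.0125,0.075,-0.1625],"aperture":0.03},{"d":[0.0188,0.1375,-0.1625],"aperture":0.03},{"d":[0.025,0.2,-0.1625],"aperture":0.03},{"d":[0.0313,0.2625,-0.1625],"aperture":0.03},{"d":[0.0438,0.3125,-0.1625],"aperture":0.03},{"d":[0.0438,0.3375,-0.1625],"aperture":0.03},{"d":[0.0438,0.34,-0.15],"aperture":0.03},{"d":[0.0438,0.34,-0.1125],"aperture":0.03},{"d":[0.0438,0.34,-0.075],"aperture":0.03},{"d":[0.0438,0.34,-0.0375],"aperture":0.03},{"d":[0.0438,0.34,-0.0188],"aperture":0.03},{"d":[0.0438,0.34,-0.0125],"aperture":0.03}]}}

```text
t: 5.4
eef_pos: [0.4806, -0.3331, 0.1158]
ee_rot: [-3.14, -0.001, 0.003]
force: [0.7, 0.9, -1.2]
opening: 0.0374
finger_force: 25.0
```

Scaled: 0.004 m is 0.005, 0.002 m is 0.0025.

Emit:
{"api": "creep_tool", "payload": {"deltas": [{"d":[0,0,0.0025],"aperture":0.03},{"d":[0,0,0.005],"aperture":0.03},{"d":[0,0,0.005],"aperture":0.03}]}}

```text
t: 5.78
eef_pos: [0.4812, -0.3345, 0.1133]
ee_rot: [3.141, -0.0, 0.001]
force: [-1.3, 0.1, -1.1]
opening: 0.0372
finger_force: 25.0
```

Emit:
{"api": "creep_tool", "payload": {"deltas": [{"aperture":0.054},{"aperture":0.054},{"aperture":0.054},{"d":[0,0,-0.0375],"aperture":0.054},{"d":[0,0,-0.0875],"aperture":0.06},{"d":[0,0,-0.1375],"aperture":0.064},{"d":[0,0,-0.1375],"aperture":0.064}]}}

```text
t: 6.65
eef_pos: [0.4824, -0.3353, 0.2259]
ee_rot: [3.138, -0.0, 0.008]
force: [0.5, -0.0, -0.1]
opening: 0.0638
finger_force: 0.0
```

Scaled: -0.339 m is -0.4238, 0.118 m is 0.1475.

Emit:
{"api": "creep_tool", "payload": {"deltas": [{"d":[0.0725,-0.4238,0],"aperture":0.064},{"d":[0.0725,-0.4238,0],"aperture":0.064},{"d":[0.0725,-0.4238,0],"aperture":0.064},{"d":[0.0725,-0.4238,0],"aperture":0.064},{"d":[0.0725,-0.4238,0],"aperture":0.064},{"d":[0.0725,-0.4238,0],"aperture":0.064},{"d":[0.0725,-0.4238,0],"aperture":0.064},{"d":[0.0725,-0.4238,0.0375],"aperture":0.064},{"d":[0.0725,-0.4238,0.075],"aperture":0.064},{"d":[0.0725,-0.4238,0.1125],"aperture":0.064},{"d":[0.0725,-0.4238,0.1375],"aperture":0.064},{"d":[0.0725,-0.4238,0.1475],"aperture":0.064},{"d":[0.0725,-0.4238,0.1475],"aperture":0.064},{"d":[0.0725,-0.4238,0.1475],"aperture":0.03},{"d":[0.0725,-0.4238,0.1475],"aperture":0.03},{"d":[0.0725,-0.4238,0.1475],"aperture":0.03},{"d":[0.0725,-0.4238,0.1475],"aperture":0.03}]}}

```text
t: 8.78
eef_pos: [0.5394, 0.0047, 0.1053]
ee_rot: [3.142, -0.0, 0.002]
force: [-0.8, -0.3, 5.4]
opening: 0.0371
finger_force: 25.0
```

Scaled: 0.402 m is 0.5025, -0.087 m is -0.1088.

Emit:
{"api": "creep_tool", "payload": {"deltas": [{"d":[0,0,-0.025],"aperture":0.03},{"d":[0,0,-0.075],"aperture":0.03},{"d":[0,0,-0.125],"aperture":0.03},{"d":[-0.0063,0.025,-0.1625],"aperture":0.03},{"d":[-0.0188,0.075,-0.1625],"aperture":0.03},{"d":[-0.0313,0.1375,-0.1625],"aperture":0.03},{"d":[-0.0438,0.2,-0.1625],"aperture":0.03},{"d":[-0.0563,0.2625,-0.1625],"aperture":0.03},{"d":[-0.0688,0.325,-0.1625],"aperture":0.03},{"d":[-0.0813,0.3875,-0.1625],"aperture":0.03},{"d":[-0.0938,0.45,-0.1625],"aperture":0.03},{"d":[-0.1088,0.4875,-0.1625],"aperture":0.03},{"d":[-0.1088,0.5025,-0.1625],"aperture":0.03},{"d":[-0.1088,0.5025,-0.15],"aperture":0.03},{"d":[-0.1088,0.5025,-0.1125],"aperture":0.03},{"d":[-0.1088,0.5025,-0.075],"aperture":0.03},{"d":[-0.1088,0.5025,-0.0375],"aperture":0.03},{"d":[-0.1088,0.5025,-0.0175],"aperture":0.03},{"d":[-0.1088,0.5025,-0.01],"aperture":0.03},{"d":[-0.1088,0.5025,-0.0075],"aperture":0.03}]}}

```text
t: 11.28
eef_pos: [0.4524, -0.3972, 0.1109]
ee_rot: [3.141, 0.0, 0.001]
force: [-0.1, -0.3, 0.3]
opening: 0.0369
finger_force: 25.0
```

Emit:
{"api": "creep_tool", "payload": {"deltas": [{"aperture":0.03},{"aperture":0.03}]}}

```text
t: 11.52
eef_pos: [0.4523, -0.3977, 0.1115]
ee_rot: [3.141, -0.0, 0.002]
force: [0.4, -1.1, -0.5]
opening: 0.0373
finger_force: 25.0
```

Scaled: -0.24 m is -0.3, 0.001 m is 0.0013.

Emit:
{"api": "creep_tool", "payload": {"deltas": [{"d":[0,0,0.0013],"aperture":0.03},{"d":[0,0,0.0013],"aperture":0.05},{"d":[0,0,0.0013],"aperture":0.05},{"d":[0,0,0.0013],"aperture":0.05},{"d":[0,0,-0.0375],"aperture":0.05},{"d":[0,0,-0.0875],"aperture":0.06},{"d":[0,0,-0.1375],"aperture":0.064},{"d":[0,-0.075,-0.1375],"aperture":0.064},{"d":[0,-0.15,-0.1375],"aperture":0.064},{"d":[0,-0.225,-0.1375],"aperture":0.064},{"d":[0,-0.3,-0.1375],"aperture":0.064},{"d":[0,-0.3,-0.1375],"aperture":0.064}]}}

```text
t: 13.02
eef_pos: [0.4514, -0.154, 0.2207]
ee_rot: [-3.141, -0.007, 0.002]
force: [-1.1, 0.2, 0.0]
opening: 0.0639
finger_force: 0.0
```

Scaled: 0.121 m is 0.1513, 0.02 m is 0.025, 0.239 rad is 0.1195.

Emit:
{"api": "creep_tool", "payload": {"deltas": [{"d":[-0.0088,0.025,0],"r":[0,0,0.06],"aperture":0.056},{"d":[-0.0088,0.025,0],"r":[0,0,0.1195],"aperture":0.056},{"d":[-0.0088,0.025,0.05],"r":[0,0,0.1195],"aperture":0.056},{"d":[-0.0088,0.025,0.1],"r":[0,0,0.1195],"aperture":0.056},{"d":[-0.0088,0.025,0.1375],"r":[0,0,0.1195],"aperture":0.056},{"d":[-0.0088,0.025,0.1513],"r":[0,0,0.1195],"aperture":0.056},{"d":[-0.0088,0.025,0.1513],"r":[0,0,0.1195],"aperture":0.056},{"d":[-0.0088,0.025,0.1513],"r":[0,0,0.1195],"aperture":0.056},{"d":[-0.0088,0.025,0.1513],"r":[0,0,0.1195],"aperture":0.02},{"d":[-0.0088,0.025,0.1513],"r":[0,0,0.1195],"aperture":0.02},{"d":[-0.0088,0.025,0.1513],"r":[0,0,0.1195],"aperture":0.02},{"d":[-0.0088,0.025,0.1513],"r":[0,0,0.1195],"aperture":0.02},{"d":[-0.0088,0.025,0.1513],"r":[0,0,0.1195],"aperture":0.02}], "grip_force": 35}}

```text
t: 14.65
eef_pos: [0.4453, -0.1774, 0.1001]
ee_rot: [3.119, -0.375, 0.001]
force: [-0.6, 0.6, 6.2]
opening: 0.0302
finger_force: 35.0
```

Scaled: -0.533 m is -0.6663, -0.51 m is -0.6375, -1.623 rad is -0.8115.

Emit:
{"api": "creep_tool", "payload": {"deltas": [{"d":[0,0,-0.025],"aperture":0.02},{"d":[0,0,-0.075],"aperture":0.02},{"d":[0,0,-0.1375],"aperture":0.02},{"d":[-0.0063,-0.025,-0.175],"r":[0,0,-0.05],"aperture":0.02},{"d":[-0.0163,-0.0875,-0.175],"r":[0,0,-0.125],"aperture":0.02},{"d":[-0.0288,-0.15,-0.175],"r":[0,0,-0.2],"aperture":0.02},{"d":[-0.04,-0.2125,-0.175],"r":[0,0,-0.275],"aperture":0.02},{"d":[-0.0525,-0.275,-0.175],"r":[0,0,-0.35],"aperture":0.02},{"d":[-0.065,-0.3375,-0.175],"r":[0,0,-0.425],"aperture":0.02},{"d":[-0.0763,-0.4,-0.175],"r":[0,0,-0.5],"aperture":0.02},{"d":[-0.0888,-0.4625,-0.175],"r":[0,0,-0.575],"aperture":0.02},{"d":[-0.1013,-0.525,-0.175],"r":[0,0,-0.65],"aperture":0.02},{"d":[-0.1125,-0.5875,-0.175],"r":[0,0,-0.725],"aperture":0.02},{"d":[-0.1225,-0.6375,-0.175],"r":[0,0,-0.775],"aperture":0.02},{"d":[-0.1288,-0.6663,-0.175],"r":[0,0,-0.8115],"aperture":0.02},{"d":[-0.1288,-0.6663,-0.175],"r":[0,0,-0.8115],"aperture":0.02},{"d":[-0.1288,-0.6663,-0.175],"r":[0,0,-0.8115],"aperture":0.02}]}}

```text
t: 16.77
eef_pos: [0.4708, 0.3641, 0.2392]
ee_rot: [2.42, 2.003, -0.002]
force: [0.6, -0.2, -0.5]
opening: 0.0297
finger_force: 35.0
```

```bash
python3 - <<'E'
from h import *
p,d,X,o,V,s=wrist();print(s['eef_pos'],s['ee_rot'],s['opening'])
cv2.imwrite("pics/w2.png",p[:,:,::-1])
M=R.from_rotvec(s['ee_rot']).as_matrix();print("toolx yaw",np.degrees(np.arctan2(M[1,0],M[0,0])))
m=(d>0)&(np.hypot(X[...,0]-.4715,X[...,1]-.3645)<.1)&(X[...,2]>.018)&(X[...,2]<.026)
r=cv2.minAreaRect((X[m][:,:2]*1000).astype(np.float32));print(m.sum(),r)
E
```

```text
[0.4708 0.3641 0.2392] [ 2.4201  2.0029 -0.0023] 0.029731444268281237
toolx yaw 79.22406896618112
1231 ((474.0963439941406, 380.10791015625), (111.644287109375, 75.57861328125), 79.6136245727539)
```

View pics/w2.png

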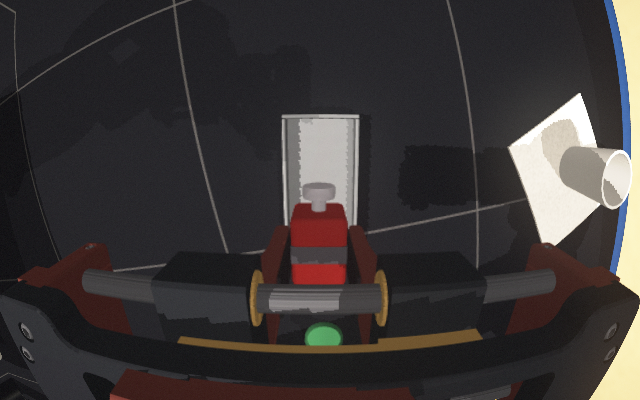

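Clamp held at (319,240), in line with the grey tray (walls at columns 282 to 358). Lower it.

Scaled: 0.134 m is 0.1675, 0.13 m is 0.1625.

Emit:
{"api": "creep_tool", "payload": {"deltas": [{"d":[0,0,0.0375],"aperture":0.02},{"d":[0,0,0.0875],"aperture":0.02},{"d":[0,0,0.125],"aperture":0.02},{"d":[0,0,0.15],"aperture":0.02},{"d":[0,0,0.1625],"aperture":0.02},{"d":[0,0,0.1675],"aperture":0.02},{"d":[0,0,0.1675],"aperture":0.02}]}}

```text
t: 17.7
eef_pos: [0.4716, 0.3651, 0.1062]
ee_rot: [2.419, 2.004, 0.001]
force: [0.5, -0.5, -1.6]
opening: 0.0297
finger_force: 35.0
```

Scaled: -0.23 m is -0.2875, 0.0975 m is 0.1219, 1.384 rad is 0.692.

Emit:
{"api": "creep_tool", "payload": {"deltas": [{"d":[0,0,0.0013],"aperture":0.02},{"d":[0,0,0.0013],"aperture":0.04},{"d":[0,0,0.0013],"aperture":0.04},{"d":[0,0,0.0013],"aperture":0.04},{"d":[0,0,-0.0375],"aperture":0.04},{"d":[0,0,-0.1],"aperture":0.06},{"d":[0,0,-0.15],"r":[0,0,0.05],"aperture":0.064},{"d":[-0.05,0.02,-0.15],"r":[0,0,0.14],"aperture":0.064},{"d":[-0.1,0.04,-0.15],"r":[0,0,0.23],"aperture":0.064},{"d":[-0.15,0.06,-0.15],"r":[0,0,0.32],"aperture":0.064},{"d":[-0.2,0.08,-0.15],"r":[0,0,0.41],"aperture":0.064},{"d":[-0.25,0.1,-0.15],"r":[0,0,0.5],"aperture":0.064},{"d":[-0.2875,0.1219,-0.15],"r":[0,0,0.59],"aperture":0.064},{"d":[-0.2875,0.1219,-0.15],"r":[0,0,0.67],"aperture":0.064},{"d":[-0.2875,0.1219,-0.15],"r":[0,0,0.692],"aperture":0.064},{"d":[-0.2875,0.1219,-0.15],"r":[0,0,0.692],"aperture":0.064}], "grip_force": 25}}

```text
t: 19.7
eef_pos: [0.5243, 0.1206, 0.2257]
ee_rot: [-3.142, -0.0, -0.0]
force: [0.1, 0.5, 0.3]
opening: 0.0641
finger_force: 0.0
```

```bash
python3 - <<'E'
from h import *
p,d,X,o,V,s=wrist();print(s['eef_pos'],s['ee_rot'],s['opening'],s['joint_pos'])
reg=(d>0)&(X[...,0]>.15)&(X[...,0]<.8)&(abs(X[...,1])<.55)
for m,a,c in blobs(reg&(X[...,2]>.068)&(X[...,2]<.082),30): print(c.round(),a,np.median(X[m],0),p[m].mean(0).round())
p,d=snapshot("top");X=cloud("top",d);cv2.imwrite("pics/top1.png",p[:,:,::-1])
for nm,(x,y) in dict(blue=(.467,-.366),grey=(.4715,.3645)).items():
    m=(d>0)&(np.hypot(X[...,0]-x,X[...,1]-y)<.08)&(X[...,2]>.03)
    for q,a,c in blobs(m,10): print(nm,a,np.median(X[q],0),X[q][:,2].max())
E
```

```text
[0.5243 0.1206 0.2257] [-3.1416 -0.0001 -0.0001] 0.06408510776549359 [0.2041 0.403  1.8784 0.     0.8602 1.7748]
[315. 203.] 899 [0.526  0.1221 0.0744] [ 66. 114. 213.]
[374. 280.] 92 [0.4561 0.07   0.0734] [ 51.  85. 164.]
blue 245 [ 0.4803 -0.326   0.0635] 0.08234650202893934
blue 250 [ 0.4551 -0.3881  0.0627] 0.0821446169888771
grey 207 [0.4716 0.3646 0.0382] 0.04334447926009233
grey 10 [0.4761 0.3952 0.0317] 0.034343251668591535
```

View pics/top1.png

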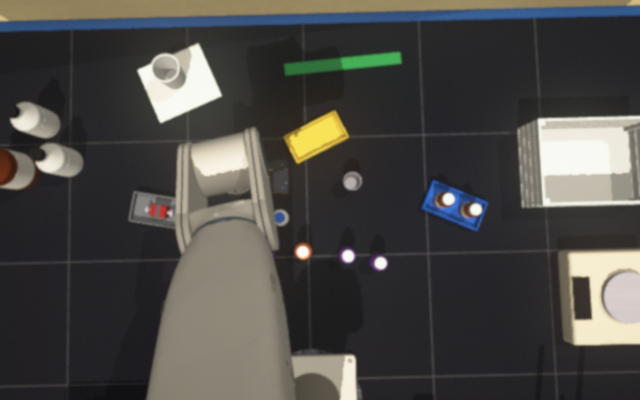

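Both brown bottles stand in the blue tray (447,199) and (475,209), and the clamp lies in the grey tray (158,210). The first white bottle is directly below the gripper, so descend and grip.

Scaled: 0.12 m is 0.15, 0.11 m is 0.1375.

Emit:
{"api": "creep_tool", "payload": {"deltas": [{"d":[0.0013,-0.0013,0.0375],"aperture":0.064},{"d":[0.0013,-0.0013,0.075],"aperture":0.064},{"d":[0.0013,-0.0013,0.1125],"aperture":0.064},{"d":[0.0013,-0.0013,0.1375],"aperture":0.064},{"d":[0.0013,-0.0013,0.15],"aperture":0.064},{"d":[0.0013,-0.0013,0.15],"aperture":0.064},{"d":[0.0013,-0.0013,0.15],"aperture":0.03},{"d":[0.0013,-0.0013,0.15],"aperture":0.03},{"d":[0.0013,-0.0013,0.15],"aperture":0.03},{"d":[0.0013,-0.0013,0.15],"aperture":0.03}], "grip_force": 25}}

```text
t: 21.05
eef_pos: [0.5256, 0.1219, 0.1063]
ee_rot: [-3.141, 0.0, -0.002]
force: [-0.5, -0.6, 5.3]
opening: 0.0367
finger_force: 25.0
```

Scaled: 0.18 m is 0.225, 0.136 m is 0.17.

Emit:
{"api": "creep_tool", "payload": {"deltas": [{"d":[0,0,-0.025],"aperture":0.03},{"d":[0,0,-0.075],"aperture":0.03},{"d":[0,0,-0.125],"aperture":0.03},{"d":[0.0125,0.0188,-0.1625],"aperture":0.03},{"d":[0.05,0.0625,-0.1625],"aperture":0.03},{"d":[0.0875,0.1125,-0.1625],"aperture":0.03},{"d":[0.125,0.1625,-0.1625],"aperture":0.03},{"d":[0.1563,0.2063,-0.1625],"aperture":0.03},{"d":[0.17,0.225,-0.1625],"aperture":0.03},{"d":[0.17,0.225,-0.15],"aperture":0.03},{"d":[0.17,0.225,-0.1125],"aperture":0.03},{"d":[0.17,0.225,-0.075],"aperture":0.03},{"d":[0.17,0.225,-0.0375],"aperture":0.03},{"d":[0.17,0.225,-0.0175],"aperture":0.03},{"d":[0.17,0.225,-0.01],"aperture":0.03},{"d":[0.17,0.225,-0.0063],"aperture":0.03},{"d":[0.17,0.225,-0.0063],"aperture":0.03}]}}

```text
t: 23.18
eef_pos: [0.6616, -0.0581, 0.1114]
ee_rot: [3.141, -0.0, 0.002]
force: [0.1, 0.5, -1.0]
opening: 0.0375
finger_force: 25.0
```

Scaled: -0.2155 m is -0.2694, -0.1215 m is -0.1519.

Emit:
{"api": "creep_tool", "payload": {"deltas": [{"aperture":0.05},{"aperture":0.05},{"aperture":0.05},{"d":[0,0,-0.0375],"aperture":0.05},{"d":[0,0,-0.0875],"aperture":0.06},{"d":[0,0,-0.1375],"aperture":0.064},{"d":[-0.0625,-0.035,-0.1375],"aperture":0.064},{"d":[-0.125,-0.07,-0.1375],"aperture":0.064},{"d":[-0.1875,-0.1063,-0.1375],"aperture":0.064},{"d":[-0.25,-0.1375,-0.1375],"aperture":0.064},{"d":[-0.2694,-0.1519,-0.1375],"aperture":0.064},{"d":[-0.2694,-0.1519,-0.1],"aperture":0.064},{"d":[-0.2694,-0.1519,-0.0625],"aperture":0.064},{"d":[-0.2694,-0.1519,-0.025],"aperture":0.064},{"d":[-0.2694,-0.1519,0.0063],"aperture":0.064},{"d":[-0.2694,-0.1519,0.0063],"aperture":0.064},{"d":[-0.2694,-0.1519,0.0063],"aperture":0.03},{"d":[-0.2694,-0.1519,0.0063],"aperture":0.03},{"d":[-0.2694,-0.1519,0.0063],"aperture":0.03},{"d":[-0.2694,-0.1519,0.0063],"aperture":0.03}]}}

```text
t: 25.68
eef_pos: [0.4463, 0.0634, 0.1065]
ee_rot: [-3.141, 0.0, -0.003]
force: [-0.8, 0.3, 7.7]
opening: 0.0378
finger_force: 25.0
```

Scaled: 0.185 m is 0.2313, 0.059 m is 0.0738.

Emit:
{"api": "creep_tool", "payload": {"deltas": [{"d":[0,0,-0.025],"aperture":0.03},{"d":[0,0,-0.075],"aperture":0.03},{"d":[0,0,-0.125],"aperture":0.03},{"d":[0.0125,0.0038,-0.1625],"aperture":0.03},{"d":[0.0625,0.02,-0.1625],"aperture":0.03},{"d":[0.125,0.04,-0.1625],"aperture":0.03},{"d":[0.1813,0.0575,-0.1625],"aperture":0.03},{"d":[0.2188,0.07,-0.1625],"aperture":0.03},{"d":[0.2313,0.0738,-0.1625],"aperture":0.03},{"d":[0.2313,0.0738,-0.15],"aperture":0.03},{"d":[0.2313,0.0738,-0.1125],"aperture":0.03},{"d":[0.2313,0.0738,-0.075],"aperture":0.03},{"d":[0.2313,0.0738,-0.0375],"aperture":0.03},{"d":[0.2313,0.0738,-0.0175],"aperture":0.03},{"d":[0.2313,0.0738,-0.01],"aperture":0.03},{"d":[0.2313,0.0738,-0.0063],"aperture":0.03},{"d":[0.2313,0.0738,-0.0063],"aperture":0.03}]}}

```text
t: 27.8
eef_pos: [0.6311, 0.0043, 0.1114]
ee_rot: [-3.142, 0.0, -0.002]
force: [0.1, -0.1, -1.3]
opening: 0.0373
finger_force: 25.0
```

Release, rise and pull back out of the views.

Scaled: -0.27 m is -0.3375, -0.26 m is -0.325.

Emit:
{"api": "creep_tool", "payload": {"deltas": [{"aperture":0.05},{"aperture":0.05},{"aperture":0.05},{"d":[0,0,-0.0375],"aperture":0.05},{"d":[0,0,-0.1],"aperture":0.06},{"d":[0,0,-0.175],"aperture":0.064},{"d":[-0.075,0,-0.25],"aperture":0.064},{"d":[-0.1375,0,-0.3],"aperture":0.064},{"d":[-0.2,0,-0.325],"aperture":0.064},{"d":[-0.25,0,-0.3375],"aperture":0.064},{"d":[-0.25,0,-0.3375],"aperture":0.064},{"d":[-0.25,0,-0.3375],"aperture":0.064}]}}

```text
t: 29.3
eef_pos: [0.4314, 0.0043, 0.3811]
ee_rot: [3.142, -0.0, 0.003]
force: [-0.5, 0.4, -0.5]
opening: 0.0643
finger_force: 0.0
```

```bash
python3 - <<'E'
from h import *
p,d,X,o,V,s=wrist();cv2.imwrite("pics/w3.png",p[:,:,::-1]);print(s['eef_pos'])
T=dict(blue=(.467,-.366,66),yel=(.6465,-.027,115.5),grey=(.4715,.3645,79.3))
for n in T:
    x,y,a=T[n];a=np.radians(a);D=X[...,:2]-[x,y];L=np.stack([D@[np.cos(a),np.sin(a)],D@[-np.sin(a),np.cos(a)]],-1)
    lo,hi=(.072,.09) if n!='grey' else (.03,.05)
    m=(d>0)&(abs(L[...,0])<.07)&(abs(L[...,1])<.035)&(X[...,2]>lo)&(X[...,2]<hi)
    for q,k,c in blobs(m,20): print(n,k,L[q].mean(0),"top z",np.median(X[q][:,2]), cv2.minAreaRect((L[q]*1000).astype(np.float32))[1:])
for n,(x,y,lo,hi) in dict(flask=(.436,.166,.07,.09),beaker=(.53,-.11,.045,.066)).items():
    m=(d>0)&(np.hypot(X[...,0]-x,X[...,1]-y)<.06)&(X[...,2]>lo)&(X[...,2]<hi);print(n,m.sum(),(X[m].min(0)+X[m].max(0))/2)
E
```

```text
[0.4314 0.0043 0.3811]
blue 202 [0.0349 0.0017] top z 0.07832401359481506 ((25.798484802246094, 25.815277099609375), 21.905122756958008)
blue 163 [-0.0332 -0.0002] top z 0.07823214355772778 ((26.495485305786133, 25.291893005371094), 4.097637176513672)
yel 131 [-0.0318  0.0083] top z 0.07795798203186738 ((11.478949546813965, 24.952333450317383), 64.73838806152344)
yel 339 [0.0344 0.0026] top z 0.07824987325958682 ((24.88660430908203, 26.151859283447266), 64.39591979980469)
grey 357 [-0.0047  0.0006] top z 0.038283470801570685 ((53.97938919067383, 31.036048889160156), 1.6592053174972534)
flask 215 [0.437  0.1627 0.0763]
beaker 347 [ 0.5299 -0.1124  0.0527]
```

View pics/w3.png

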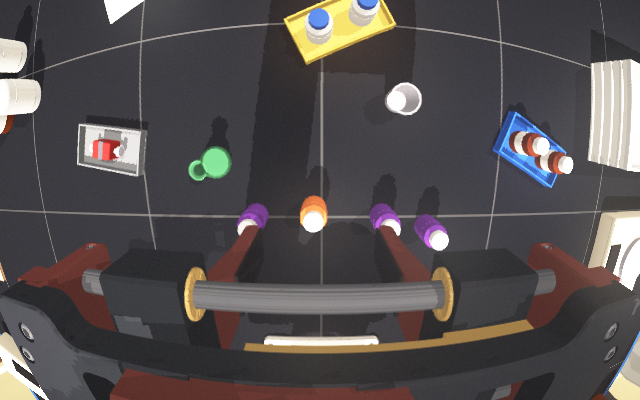

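The picture shows both white bottles in the yellow tray (318,24) and (365,8), both brown ones in the blue tray (530,145) and (553,162), and the clamp in the grey tray (105,150). The flask (213,162) and beaker (403,99) have not moved. The bottle tops are at 78 mm (74 + 4 mm floor) and the clamp top at 38 mm (34 + 4), so everything rests on the tray floors.

```bash
python3 -c "
from cell import finish_job
print(finish_job())"
```

```text
the job is handed in; nothing more can be done
None
```

The job is handed in at about 29 s of robot time: both brown bottles stand in the blue tray, both white bottles in the yellow tray and the clamp lies flat in the grey tray, while the flask and beaker stayed where they were; no verdict was printed.

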